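# Close a double-lidded pantry tin and lift off its outer lid alone

### The arm

A 6-joint arm with a two-finger parallel gripper is mounted at the origin on the work surface. World frame = base frame: x ahead of the robot, y to its left, z up, the work surface at z = 0. Lengths are in m, angles in rad, forces in N, time in s.
With the tool pointing down it reaches from about 0.4 to 0.825 m from the base axis. Payload 7 kg.
Tool frame: the origin (TCP) lies midway between the tips of the shut fingers; the grasp point (between the pads) lies 19 mm behind it; z points along the fingers, y is the direction in which the jaws open and shut (so a half turn about z gives the same grasp; the last joint's range is limited). The gripper opens to 88 mm and grips with 3 to 60 N. Pads are 19 mm wide; open, the fingers measure 130 mm over their backs; the gripper's body (78 mm by 193 mm) begins 47 mm behind the grasp point.
Start: joints at [-0.918, 0.359, 0.012, 0, -1.224, -0.288], TCP at [0.241, -0.631, 0.227] pointing down, gripper open.
Joint ranges: [-3.07, 3.07], [-1.43, 2.12], [-1.02, 1.25], [-3.03, 1.67], [-3.05, -0], [-3.03, 3.03]. Speed limits (rad/s): [2.39, 2.39, 3.01, 3.14, 3.14, 3.14].

### API

Orientations are given as a unit quaternion [w, x, y, z].
In Python, from cell import bot, optics gives the robot as it stands.
- The arm moves only by the tool apply_moves, never from a script. Its argument "steps" is a list of rows, each a list of 3 entries, a list of its own where there are three numbers: the finger opening in mm, from 0 to 87.6, then the shift along the tool's x, y, z in mm, then the turn about the tool's z in degrees. In form: [[jaw, [dx, dy, dz], roll], ...]. A call has 1 to 20 rows; each row shifts and turns the pose as measured when the row begins, along the tool's axes as they then stand; what a row does not reach is not made up. A row lasts 1/12 s, in which the tool goes at most 41.7 mm and 7.16 degrees, less where a joint would pass 70% of its speed; a pose out of reach is approached as far as the arm can. A call with a gripper value outside its range is refused whole. The fingers move at their own pace and stop on an object; "newtons" is the grip in N (left out, the last holds). Time passes only in rows, so rows that do not move let the fingers close. It gives the time, the measured TCP pose, the force and the opening at its end, in the units of the state.
- bot.read_state(): the state, without advancing time (a new reading comes with each control period).
- optics.read_camera(name): name is "scene" or "top"; returns a dict with "frame" (480x640x3 uint8, blue, green, red), "depth" (480x640 float32, m along the optical axis (not along the pixel's ray), 0 where there is no reading), "fx", "fy", "cx", "cy" (pixels), "distortion" ([k1, k2, p1, p2, k3] as OpenCV has them; the pictures are not rectified), "world_from_camera" (4x4, takes a point from camera to world coordinates). Camera axes: x right, y down, z forward; pixel columns grow to the right and rows downward; lengths in m; the calibration is good to about 2 mm. A picture is of the moment at which its call begins.
- bot.close_job(): hands the job in, once; it reports no verdict.
The state is a dict: "t": time; "q": joint angles; "qd": joint speeds; "joint_torque": joint torques, N m; "tool_pos": TCP position; "orientation": TCP orientation; "force": force on the tool from outside, world axes, zero at the start; "torque": the same for the moment, N m; "grip_width": opening from 0.0 (shut) to 1.0 (fully open).
Only numpy, scipy, OpenCV 4.12 (cv2) and the standard library are available. Lean on these libraries where they do the work, as an engineer would, in place of code of your own. Each camera call takes 0.05 s, during which the arm holds its last target.

### The job

Press the flipped-up shaker plate in the tin on the turntable down until its catch clicks and holds it shut, then take the nested pair of lids by the stem, carry them together, set them down on the tin and let go. Then lift only the outer lid by its collar, leaving the inner lid seated on the tin, and finish still holding the outer lid up, level and still, right clear above the top of the inner lid's stem, ready for a new label. Leave everything else on the shelf and turntable standing where it is.

Things in the scene. Friction and masses are not known exactly. Their poses are not given: they have to be found in the camera images.
- turntable: white plastic turntable of two spinning tiers, each 280 mm across; origin at the centre of its underside. Decks 22 and 105 mm above the shelf board. The steel tin is made fast upright to the middle of the top tier
- tin_mouth (a point): centre of the open mouth of the round steel tin, at rim height (185 mm above the shelf board). Tin: 86 mm across outside, 80 mm inside, 80 mm tall. z up; x points from the tin's catch to the hinge of its shaker plate, away from the robot give or take 0.6 rad
- cover (a joint): angle of the round perforated shaker plate hinged in the tin's mouth, rad: 0 = shut, level, upper face 16 mm below the rim; grows as it tips up. It stays where left; press it down in the middle of the mouth. From 0.13 rad down its free edge rides over a sprung catch (4 to 8 N at the middle), then it clicks to 0 and is held. While it stands up the lids cannot go on
- cover_edge (a point): middle of the free edge of the shaker plate's upper face. The plate is 68 mm across, 4 mm thick; its hinge line lies 36 mm from the tin's axis on the +x side of tin_mouth and 18 mm below the rim, and this point 70 mm from the hinge line
- top_tier (a joint): turn of the turntable's top tier about the upright axis through the tin's middle, rad; the tin turns with it. Some drag (0.08 N m); stays where it is left
- inner_lid: inner steel lid, 160 g; origin at the centre of its underside, z up. Plug 75 mm across, 10 mm deep, foot tapered to 68 mm; above it a flange 86 mm across, 4 mm thick, that rests on the tin's rim (origin then 10 mm below tin_mouth); upright round stem 14 mm across, from 14 to 60 mm above the origin. Starts standing on the shelf board under the outer lid
- outer_lid: outer steel lid, 140 g; origin at the centre of its skirt's bottom edge, z up. Cap 106 mm across, flat top 15 mm above the origin, skirt 100 mm across inside; central collar 38 mm across, 15 to 33 mm above the origin, with a 19 mm hole through. Nested it lies loose on the inner lid's flange, origin 2 mm above that lid's, and the stem stands 25 mm out of the collar
- mustard_jar: bystander: closed glass mustard jar, 52 across, 80 tall, standing on the top tier (mm); origin at the centre of its underside; leave it alone
- shaker: bystander: orange plastic twist-top shaker, 48 across, 82 tall, standing on the top tier (mm); origin at the centre of its underside; leave it alone
- small_can: bystander: small steel can, 56 across, 60 tall, on the lower tier (mm); origin at the centre of its underside; leave it alone
- honey_jar: bystander: small closed jar, 56 across, 66 tall, on the lower tier (mm); origin at the centre of its underside; leave it alone
- cruet: bystander: stoppered glass vinegar cruet, 64 across, 177 tall, on the shelf board (mm); origin at the centre of its underside; leave it alone
- pepper_mill: bystander: turned dark wooden pepper mill, 52 across, 128 tall, on the shelf board (mm); origin at the centre of its underside; leave it alone
- mug: bystander: white mug, 76 across, 75 tall, on the shelf board (mm); origin at the centre of its underside; leave it alone
- fish_can: bystander: flat steel food can, 70 across, 45 tall, on the shelf board (mm); origin at the centre of its underside; leave it alone
Things that resemble listed ones, but are neither listed nor needed, are in the scene too. Leave any purple look-alike of the outer_lid alone.

How it is judged:
By the outcome, as a careful person would: the job done as asked, in the order asked, and still so for the second after the job is handed in, while the arm keeps its last pose, push and grip.
It also fails if it takes over 67 s, if anything falls off the work surface, if the arm or the gripper's body presses on something with over 40 N, if the wrist force passes 120 N, or if a joint passes its speed limit or range.

## Working session

There is one attempt and no reset: what is moved stays moved. The work goes in short steps, Python scripts to look and compute and a tool call to move; the robot and the scene stay as the last step left them, time stands still between calls to the robot, and variables do not carry over. Pictures are saved under pics/ and viewed, and the job is handed in when it is done.

Besides the shell and the picture viewer there is one more tool, called after "Emit:" by a JSON object that holds its "op" and its "data". apply_moves: Moves the arm, as the interface text tells. Its arguments: {"type":"object","properties":{"steps":{"type":"array"},"newtons":{"type":"number"}},"required":["steps"]}

```bash
mkdir -p pics; ls; cat > h.py <<'E'
import numpy as np,cv2
from cell import bot,optics
def cam(n):
    return optics.read_camera(n)
def K(c): return np.array([[c['fx'],0,c['cx']],[0,c['fy'],c['cy']],[0,0,1.]])
def rays(c,uv):
    p=cv2.undistortPoints(np.array(uv,float).reshape(-1,1,2),K(c),np.array(c['distortion'],float)).reshape(-1,2)
    T=np.array(c['world_from_camera']);d=np.c_[p,np.ones(len(p))]@T[:3,:3].T
    return T[:3,3],d
def onz(c,uv,z):
    o,d=rays(c,uv);return o+d*((z-o[2])/d[:,2])[:,None]
def cloud(c):
    v,u=np.mgrid[:480,:640]
    o,d=rays(c,np.c_[u.ravel(),v.ravel()]);P=o+d*c['depth'].reshape(-1,1)
    P[c['depth'].ravel()==0]=np.nan
    return P.reshape(480,640,3)
def proj(c,P):
    T=np.linalg.inv(np.array(c['world_from_camera']))
    return cv2.projectPoints(np.array(P,float).reshape(-1,1,3),cv2.Rodrigues(T[:3,:3])[0],T[:3,3],K(c),np.array(c['distortion'],float))[0].reshape(-1,2)
E
python3 - <<'E'
from h import *
import pickle
for n in('scene','top'):
    c=cam(n);cv2.imwrite(f'pics/{n}0.png',c['frame']);pickle.dump(c,open(f'{n}0.pkl','wb'));print(n,np.round(c['world_from_camera'],3),c['fx'])
print(bot.read_state())
E
```

```text
pics
scene [[ 0.788  0.409 -0.461  0.993]
 [ 0.616 -0.525  0.587 -0.428]
 [-0.002 -0.746 -0.666  0.712]
 [ 0.     0.     0.     1.   ]] 458.31087159579874
top [[-0.014 -0.993  0.114  0.51 ]
 [-1.     0.013 -0.008  0.095]
 [ 0.006 -0.114 -0.993  1.113]
 [ 0.     0.     0.     1.   ]] 513.2256932050528
{'t': 0.1, 'q': array([-9.17897725e-01,  3.59328931e-01,  1.11748774e-02, -3.01412984e-04,
       -1.22407155e+00, -2.88110087e-01]), 'qd': array([ 7.78494242e-05,  3.23027361e-04,  3.96256527e-04,  2.42154606e-03,
       -2.19748665e-04, -1.88829761e-04]), 'joint_torque': array([-4.57777533e-04, -5.84163988e+01,  2.93755835e+01,  7.01553404e+00,
        1.02337101e-02, -6.09327731e-05]), 'tool_pos': array([ 0.24064429, -0.63020302,  0.22571942]), 'orientation': array([-1.97666482e-04, -1.81334122e-01,  9.83421276e-01,  7.01222714e-04]), 'force': array([-0.10641871, -0.25746316, -0.49427105]), 'torque': array([-0.02740711,  0.01647702,  0.02434595]), 'grip_width': 1.0004383998594804}
```

View pics/scene0.png

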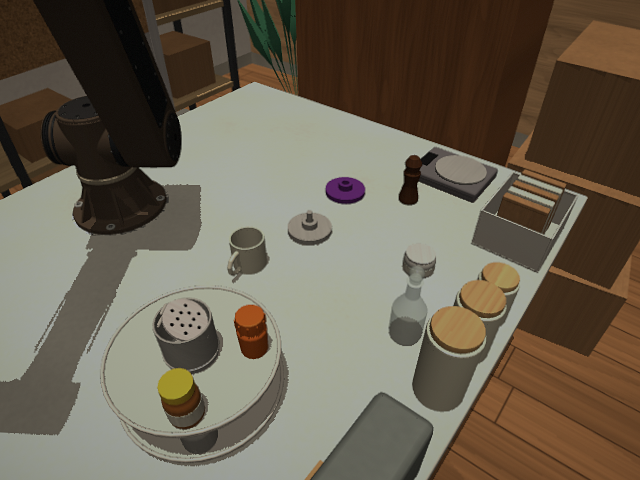

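View pics/top0.png

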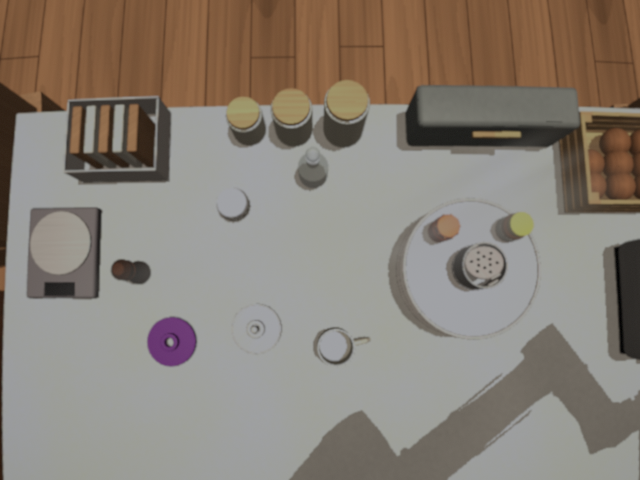

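Candidates for the outer lid are the steel nested pair at top (257,328) / scene (310,228), and the purple disc at top (172,341) / scene (345,188). The steel one has a stem coming out of its collar and is not purple, so it fits. Next I'll enlarge it and the tin.

```bash
python3 - <<'E'
import pickle
from h import *
S=pickle.load(open('scene0.pkl','rb'));T=pickle.load(open('top0.pkl','rb'))
def crop(c,u,v,w,h):
    return cv2.resize(c['frame'][v:v+h,u:u+w],(400,300),interpolation=cv2.INTER_CUBIC)
im=np.vstack([np.hstack([crop(S,270,190,80,60),crop(T,217,298,80,60)]),np.hstack([crop(S,130,275,120,90),crop(T,430,225,120,90)])])
cv2.imwrite('pics/crop0.png',im)
for n,c in(('S',S),('T',T)):
    P=cloud(c);np.save(n+'P.npy',P)
    z=P[...,2]
    for nm,(u,v) in {'S':{'lid':(300,232),'stem':(310,211),'tin':(187,318),'deck':(130,340)},'T':{'lid':(245,328),'stem':(257,328),'tin':(485,265),'deck':(430,300),'tablenear':(240,400)}}[n].items():
        print(n,nm,np.round(P[v,u],4))
E
```

```text
S lid [0.4508 0.1898 0.0164]
S stem [0.4538 0.2246 0.0588]
S tin [ 0.5768 -0.2124  0.1861]
S deck [ 0.4756 -0.2678  0.1057]
T lid [0.4558 0.2469 0.0141]
T stem [0.4571 0.2178 0.0449]
T tin [ 0.5709 -0.2141  0.19  ]
T deck [ 0.5093 -0.1281  0.1082]
T tablenear [0.3021 0.2603 0.0008]
```

View pics/crop0.png

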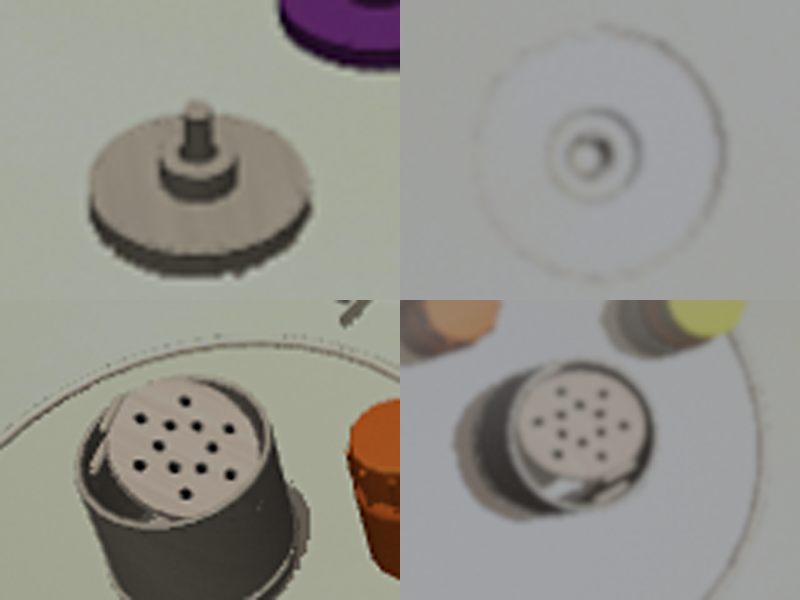

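The crop confirms the nested pair is the steel one: a stem stands out of its collar at about scene (310,212). The purple disc is only the look-alike. The tin's plate is tipped up at the far side, with the catch on the robot's side at about scene (160,365).

```bash
python3 - <<'E'
import pickle
from h import *
from scipy.optimize import least_squares
S=pickle.load(open('scene0.pkl','rb'));T=pickle.load(open('top0.pkl','rb'))
def near(P,c,r,z0,z1):
    d=np.hypot(P[...,0]-c[0],P[...,1]-c[1]);return P[(d<r)&(P[...,2]>z0)&(P[...,2]<z1)]
def circ(p):
    f=least_squares(lambda x:np.hypot(p[:,0]-x[0],p[:,1]-x[1])-x[2],[*p[:,:2].mean(0),.05],loss='soft_l1',f_scale=.002);return np.round(f.x,4)
for n,c in(('S',S),('T',T)):
    P=np.load(n+'P.npy')
    lid=near(P,(.455,.22),.07,.010,.03);print(n,'lid',len(lid),lid.mean(0),'z med',np.median(lid[:,2]))
    hull=cv2.convexHull(lid[:,:2].astype(np.float32))[:,0];print(' hull circ',circ(hull))
    st=near(P,(.455,.22),.03,.045,.08);print(' stem',len(st),st.mean(0) if len(st) else 0, st[:,2].max() if len(st) else 0)
    col=near(P,(.455,.22),.03,.03,.04);print(' collar',len(col),col.mean(0))
    tin=near(P,(.57,-.22),.06,.165,.26)
    hull=cv2.convexHull(near(P,(.57,-.22),.06,.175,.19)[:,:2].astype(np.float32))[:,0];print(' tin',circ(hull),len(tin))
    for z in np.arange(.15,.25,.01): 
        q=near(P,(.57,-.22),.06,z,z+.01); print('  %.2f %d'%(z,len(q)),np.round(q.mean(0),3) if len(q) else '')
    deck=near(P,(.57,-.22),.15,.1,.11);print(' deck z',np.median(deck[:,2]))
    tab=near(P,(.45,.1),.03,-.01,.01);print(' table z',np.median(tab[:,2]))
E
```

```text
S lid 904 [0.46114067 0.21333123 0.01660573] z med 0.016359201717437377
 hull circ [0.4549 0.2207 0.0539]
 stem 43 [0.45688344 0.21840269 0.05502788] 0.06053358883103177
 collar 115 [0.45775638 0.21684187 0.03402849]
 tin [ 0.5719 -0.2186  0.0429] 2432
  0.15 272 [ 0.596 -0.234  0.155]
  0.16 290 [ 0.595 -0.234  0.165]
  0.17 652 [ 0.589 -0.219  0.176]
  0.18 985 [ 0.58  -0.219  0.185]
  0.19 492 [ 0.566 -0.223  0.195]
  0.20 157 [ 0.554 -0.227  0.203]
  0.21 0 
  0.22 0 
  0.23 0 
  0.24 0 
 deck z 0.10540854440094044
 table z -0.0005256196542805514
T lid 1688 [0.45586083 0.22248295 0.0162165 ] z med 0.01611778505732475
 hull circ [0.4556 0.2232 0.0522]
 stem 41 [0.45523616 0.22345266 0.05755746] 0.06239148342421741
 collar 195 [0.45494324 0.22387701 0.03425644]
 tin [ 0.5717 -0.2158  0.043 ] 1545
  0.15 85 [ 0.569 -0.193  0.155]
  0.16 134 [ 0.578 -0.206  0.166]
  0.17 416 [ 0.582 -0.212  0.175]
  0.18 642 [ 0.575 -0.214  0.184]
  0.19 323 [ 0.563 -0.219  0.194]
  0.20 80 [ 0.554 -0.226  0.202]
  0.21 0 
  0.22 0 
  0.23 0 
  0.24 0 
 deck z 0.10441370373735603
 table z -0.0006663131932012067
```

```bash
python3 - <<'E'
import pickle
from h import *
S=pickle.load(open('scene0.pkl','rb'));T=pickle.load(open('top0.pkl','rb'))
P=np.load('TP.npy')
for nm,(u,v) in dict(black=(630,300),mustard=(521,225),shaker=(448,229),mug=(335,345),cruet=(312,155)).items(): print(nm,np.round(P[v,u],3))
print('stem top',onz(S,[309.4,210.8],.06),onz(T,[254.6,328.6],.06))
print('tin T',onz(T,[484.3,266.1],.185))
# rim project check
a=np.linspace(0,2*np.pi,60)
out=[]
for c,(u,v,w,h) in((S,(130,275,120,90)),(T,(430,225,120,90))):
    k=400/w;im=cv2.resize(c['frame'][v:v+h,u:u+w],(400,300),interpolation=cv2.INTER_CUBIC)
    p=proj(c,np.c_[.572+.043*np.cos(a),-.217+.043*np.sin(a),.185+0*a])
    for q in p: cv2.circle(im,(int((q[0]+.5-u)*k),int((q[1]+.5-v)*k)),1,(0,255,0),-1)
    out.append(im)
for c,(u,v,w,h) in((S,(270,190,80,60)),(T,(217,298,80,60))):
    k=400/w;im=cv2.resize(c['frame'][v:v+h,u:u+w],(400,300),interpolation=cv2.INTER_CUBIC)
    for r,z in((.053,.017),(.019,.035),(.007,.06)):
        p=proj(c,np.c_[.4555+r*np.cos(a),.222+r*np.sin(a),z+0*a])
        for q in p: cv2.circle(im,(int((q[0]+.5-u)*k),int((q[1]+.5-v)*k)),1,(0,255,0),-1)
    out.append(im)
cv2.imwrite('pics/ov0.png',np.vstack([np.hstack(out[:2]),np.hstack(out[2:])]))
# plate plane
Q=np.load('SP.npy');d=np.hypot(Q[...,0]-.572,Q[...,1]+.217)
m=(d<.036)&(Q[...,2]>.165)&(Q[...,2]<.215);q=Q[m];
for _ in range(4):
    c0=q.mean(0);n=np.linalg.svd(q-c0)[2][2];n*=np.sign(n[2]);q=q[abs((q-c0)@n)<.003]
print('plate n',n,'angle',np.arccos(n[2]),'dir',np.arctan2(n[1],n[0]),len(q),c0)
E
```

```text
black [ 0.498 -0.578  0.06 ]
mustard [ 0.645 -0.289  0.184]
shaker [ 0.639 -0.149  0.186]
mug [0.417 0.056 0.005]
cruet [0.783 0.099 0.176]
stem top [[0.45320574 0.22309152 0.06      ]] [[0.45663797 0.22098244 0.06      ]]
tin T [[ 0.56922644 -0.21437312  0.185     ]]
plate n [0.4521165  0.24324601 0.85815037] angle 0.5391403005655622 dir 0.49359608819061135 1472 [ 0.57515658 -0.21712448  0.18837394]
```

View pics/ov0.png

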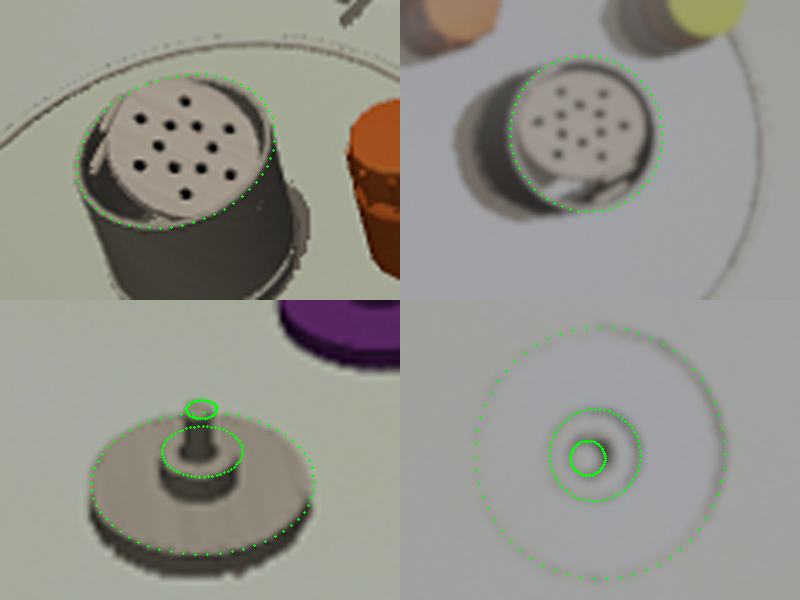

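Emit:
{"op": "apply_moves", "data": {"steps": [[0,[0,0,-35],0],[0,[0,0,-35],0],[0,[-35,20.7,0],0],[0,[-35,20.7,0],0],[0,[-35,20.7,0],0],[0,[-35,20.7,0],0],[0,[-35,20.7,0],0],[0,[-35,20.7,0],0],[0,[-35,20.7,0],0],[0,[-35,20.7,0],0],[0,[-35,20.7,0],0],[0,[-35,20.7,0],0],[0,[-35,20.7,0],0],[0,[0,0,0],0]], "newtons": 20}}

```text
t: 1.27
tool_pos: [0.5242, -0.2693, 0.2925]
orientation: [-0.003, -0.177, 0.984, 0.007]
force: [-0.4, -0.5, -0.1]
grip_width: 0.024
```

```bash
cat > go.py <<'E'
import sys
from h import *
from scipy.spatial.transform import Rotation as R
s=bot.read_state();w,x,y,z=s['orientation'];r=R.from_quat([x,y,z,w])
t=np.array([float(a) for a in sys.argv[1:4]]);d=t-s['tool_pos']
m=r.as_matrix()
print('pos',np.round(s['tool_pos'],4),'delta tool mm',np.round(r.inv().apply(d)*1000,1),'|d|',round(np.linalg.norm(d)*1000,1),'tilt deg',round(np.degrees(np.arccos(-m[2,2])),2),'yaw tool y',round(np.degrees(np.arctan2(m[1,1],m[0,1])),1),'F',np.round(s['force'],1),'w',s['grip_width'],'t',s['t'])
E
python3 go.py .571 -.216 .22
```

```text
pos [ 0.5242 -0.2693  0.2925] delta tool mm [-62.7  32.6  72.7] |d| 101.4 tilt deg 0.83 yaw tool y 110.4 F [-0.4 -0.5 -0.1] w 0.023807501249753563 t 1.2667
```

Emit:
{"op": "apply_moves", "data": {"steps": [[0,[-21,11,0],0],[0,[-21,11,0],0],[0,[-21,11,15],0],[0,[0,0,30],0],[0,[0,0,25],0],[0,[0,0,0],0]]}}

```text
t: 1.77
tool_pos: [0.5753, -0.2083, 0.2199]
orientation: [-0.002, -0.18, 0.984, 0.007]
force: [-0.4, 0.6, -1.1]
grip_width: 0.004
```

```bash
python3 go.py .571 -.216 .169
```

```text
pos [ 0.5753 -0.2083  0.2199] delta tool mm [ 6.6 -6.4 50.8] |d| 51.6 tilt deg 0.85 yaw tool y 110.7 F [-0.4  0.6 -1.1] w 0.0036765129764016295 t 1.7667
```

Emit:
{"op": "apply_moves", "data": {"steps": [[0,[6.5,-6.5,0],0],[0,[0,0,0],0],[0,[0,0,8],0],[0,[0,0,8],0],[0,[0,0,8],0],[0,[0,0,0],0]]}}

```text
t: 2.27
tool_pos: [0.5715, -0.2187, 0.1975]
orientation: [-0.001, -0.179, 0.984, 0.006]
force: [-0.5, 0.1, -1.4]
grip_width: 0.003
```

```bash
python3 go.py .571 -.216 .169
```

```text
pos [ 0.5715 -0.2187  0.1975] delta tool mm [-0.5  2.4 28.6] |d| 28.7 tilt deg 0.72 yaw tool y 110.7 F [-0.5  0.1 -1.4] w 0.003351709330052911 t 2.2667
```

Emit:
{"op": "apply_moves", "data": {"steps": [[0,[0,2,5],0],[0,[0,0,5],0],[0,[0,0,5],0],[0,[0,0,5],0],[0,[0,0,3],0],[0,[0,0,2],0]]}}

```text
t: 2.77
tool_pos: [0.5711, -0.2171, 0.1726]
orientation: [-0.0, -0.18, 0.984, 0.005]
force: [-3.8, 0.3, 5.4]
grip_width: 0.003
```

```bash
python3 go.py .571 -.216 .169
```

```text
pos [ 0.5711 -0.2171  0.1726] delta tool mm [-0.3  1.   3.6] |d| 3.8 tilt deg 0.58 yaw tool y 110.7 F [-3.8  0.3  5.4] w 0.0033582930068754473 t 2.7667
```

Emit:
{"op": "apply_moves", "data": {"steps": [[0,[0,0,2],0],[0,[0,0,2],0],[0,[0,0,2],0]]}}

```text
t: 3.02
tool_pos: [0.5711, -0.2173, 0.1684]
orientation: [-0.0, -0.18, 0.984, 0.004]
force: [-9.1, 5.2, 24.4]
grip_width: 0.003
```

```bash
python3 go.py .571 -.216 .169
```

```text
pos [ 0.5711 -0.2173  0.1684] delta tool mm [-0.3  1.3 -0.5] |d| 1.5 tilt deg 0.49 yaw tool y 110.8 F [-9.1  5.2 24.4] w 0.0033503972209524735 t 3.0167
```

Emit:
{"op": "apply_moves", "data": {"steps": [[0,[0,0,1],0],[0,[0,0,-5],0],[0,[0,0,-25],0],[0,[0,0,-40],0],[0,[0,0,-40],0],[20,[-5,38,-5],0],[30,[-5,38,0],0],[30,[-5,38,0],0],[30,[-5,38,0],0],[30,[0,0,0],0]]}}

```text
t: 3.85
tool_pos: [0.5361, -0.0655, 0.2897]
orientation: [0.001, -0.177, 0.984, 0.005]
force: [-0.4, -0.2, -0.6]
grip_width: 0.311
```

```bash
python3 go.py .455 .222 .12; python3 - <<'E'
from h import *
o=[]
for n,(u,v,w,h) in(('scene',(130,275,120,90)),('top',(430,225,120,90))):
    c=cam(n);o.append(cv2.resize(c['frame'][v:v+h,u:u+w],(400,300),interpolation=cv2.INTER_CUBIC))
    if n=='scene':
        Q=cloud(c);d=np.hypot(Q[...,0]-.572,Q[...,1]+.217);m=(d<.03);q=Q[m];print(np.nanmedian(q[:,2]),np.nanpercentile(q[:,2],[5,95]))
        q=q[abs(q[:,2]-.168)<.006];print(np.linalg.svd(q-q.mean(0))[2][2])
cv2.imwrite('pics/c1.png',np.hstack(o))
E
```

```text
pos [ 0.5361 -0.0655  0.2897] delta tool mm [-23.8 296.1 172.7] |d| 343.6 tilt deg 0.59 yaw tool y 110.4 F [-0.4 -0.2 -0.6] w 0.310579476576741 t 3.85
0.16935652135608037 [0.16782994 0.17078608]
[-0.00379319  0.00624445 -0.99997331]
```

View pics/c1.png

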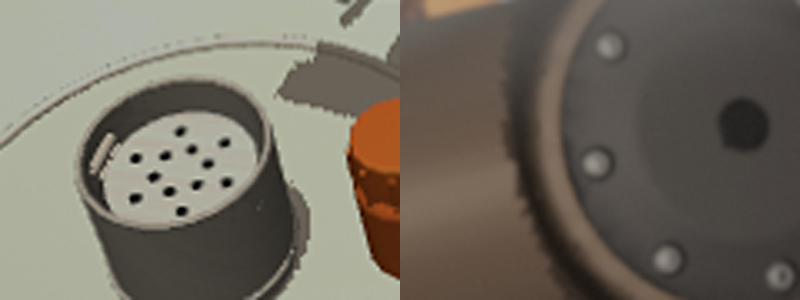

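The scene crop shows the plate lying level in the tin, upper face measured at z 0.169 and tilt about 0.4°, under the catch at about scene (160,320). Next, the lids.

Emit:
{"op": "apply_moves", "data": {"steps": [[40,[-3,37,0],0],[40,[-3,37,0],0],[40,[-3,37,0],0],[40,[-3,37,0],0],[40,[-3,37,0],0],[40,[-3,37,0],0],[40,[-3,37,0],0],[40,[-1,20,20],0],[40,[0,0,30],0],[40,[0,0,30],0],[40,[0,0,30],0],[40,[0,0,0],0],[40,[0,0,0],0]]}}

```text
t: 5.03
tool_pos: [0.4665, 0.2051, 0.1766]
orientation: [0.001, -0.17, 0.986, 0.003]
force: [-0.1, 0.3, 0.9]
grip_width: 0.46
```

```bash
python3 go.py .455 .222 .12
```

```text
pos [0.4665 0.2051 0.1766] delta tool mm [ 5.3 19.4 56.7] |d| 60.2 tilt deg 0.41 yaw tool y 109.5 F [-0.1  0.3  0.9] w 0.46021284113413513 t 5.0333
```

Emit:
{"op": "apply_moves", "data": {"steps": [[40,[5,19,0],0],[40,[0,0,0],0],[40,[0,0,28],0],[40,[0,0,28],0],[40,[0,0,20],0],[40,[0,0,0],0],[40,[0,0,0],0]]}}

```text
t: 5.62
tool_pos: [0.4654, 0.2234, 0.1106]
orientation: [0.008, -0.168, 0.986, 0.006]
force: [-0.4, -0.0, -0.0]
grip_width: 0.459
```

```bash
python3 go.py .455 .222 .039; python3 - <<'E'
from h import *
c=cam('scene');cv2.imwrite('pics/g1.png',cv2.resize(c['frame'][130:290,220:430],(630,480),interpolation=cv2.INTER_CUBIC))
E
```

```text
pos [0.4654 0.2234 0.1106] delta tool mm [11.5  1.4 71.5] |d| 72.4 tilt deg 1.15 yaw tool y 109.3 F [-0.4 -0.  -0. ] w 0.45853003365521816 t 5.6167
```

View pics/g1.png

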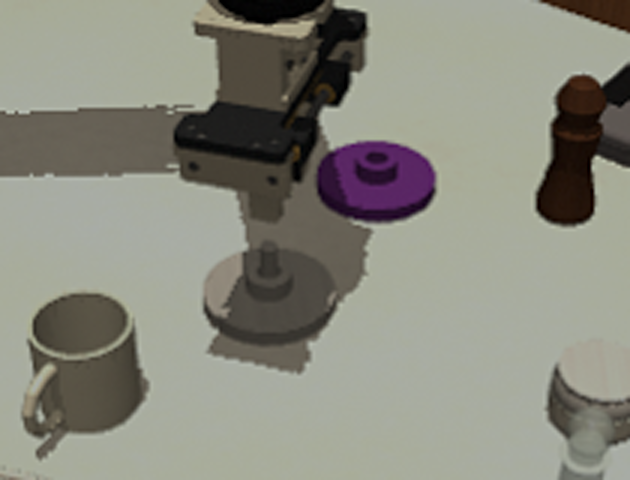

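The view shows the gripper over the steel pair, with the stem at crop (268,258), i.e. scene (309,216), between the fingers. It's still about 11 mm off along tool x.

Emit:
{"op": "apply_moves", "data": {"steps": [[40,[6,0,0],0],[40,[6,0,0],0],[40,[0,1,10],0],[40,[0,0,10],0],[40,[0,0,10],0],[40,[0,0,10],0],[40,[0,0,0],0]]}}

```text
t: 6.25
tool_pos: [0.4563, 0.2232, 0.0748]
orientation: [0.013, -0.168, 0.986, 0.01]
force: [-1.2, 0.5, -0.3]
grip_width: 0.455
```

```bash
python3 go.py .455 .222 .039
```

```text
pos [0.4563 0.2232 0.0748] delta tool mm [ 2.7 -1.2 35.7] |d| 35.9 tilt deg 1.89 yaw tool y 109.3 F [-1.2  0.5 -0.3] w 0.4554742534473583 t 6.25
```

Emit:
{"op": "apply_moves", "data": {"steps": [[40,[0,0,0],0],[40,[0,0,0],0],[40,[0,0,0],0],[40,[0,0,0],0]]}}

```text
t: 6.58
tool_pos: [0.4562, 0.2233, 0.0748]
orientation: [0.013, -0.168, 0.986, 0.01]
force: [0.5, -0.7, -0.4]
grip_width: 0.454
```

```bash
python3 go.py .455 .222 .039; python3 -c "
from h import *;s=bot.read_state();print(s['q'],s['orientation'],s['qd'])"
```

```text
pos [0.4562 0.2233 0.0748] delta tool mm [ 2.6 -1.4 35.8] |d| 35.9 tilt deg 1.85 yaw tool y 109.4 F [ 0.5 -0.7 -0.4] w 0.4537381339720729 t 6.5833
[ 8.43525936e-01  2.25959902e-01 -5.74436764e-01  2.03329837e-03
 -7.38070617e-01 -2.07790752e+00] [ 0.01305116 -0.1681238   0.98563311  0.0095614 ] [ 0.00059332 -0.00585037  0.00523088  0.00220475 -0.00412361  0.0004652 ]
```

Emit:
{"op": "apply_moves", "data": {"steps": [[40,[3,-1,10],0],[40,[2,0,10],0],[40,[1,0,9],0],[40,[0,0,0],0],[40,[0,0,0],0]]}}

```text
t: 7.0
tool_pos: [0.4531, 0.2226, 0.0469]
orientation: [0.015, -0.168, 0.986, 0.011]
force: [0.4, 0.4, -0.2]
grip_width: 0.453
```

```bash
python3 go.py .455 .222 .039
```

```text
pos [0.4531 0.2226 0.0469] delta tool mm [-1.4 -1.3  8. ] |d| 8.2 tilt deg 2.15 yaw tool y 109.4 F [ 0.4  0.4 -0.2] w 0.45296777327009397 t 7.0
```

Emit:
{"op": "apply_moves", "data": {"steps": [[40,[-1,-1,4],0],[40,[0,0,4],0],[40,[0,0,0],0]]}}

```text
t: 7.25
tool_pos: [0.4554, 0.2227, 0.0393]
orientation: [0.016, -0.169, 0.986, 0.011]
force: [-0.8, 0.2, -0.1]
grip_width: 0.455
```

```bash
python3 go.py .455 .222 .039; python3 - <<'E'
from h import *
c=cam('scene');cv2.imwrite('pics/g2.png',cv2.resize(c['frame'][170:260,250:370],(640,480),interpolation=cv2.INTER_CUBIC))
E
```

```text
pos [0.4554 0.2227 0.0393] delta tool mm [ 0.6 -0.6  0.3] |d| 0.9 tilt deg 2.24 yaw tool y 109.4 F [-0.8  0.2 -0.1] w 0.4551097133085636 t 7.25
```

View pics/g2.png

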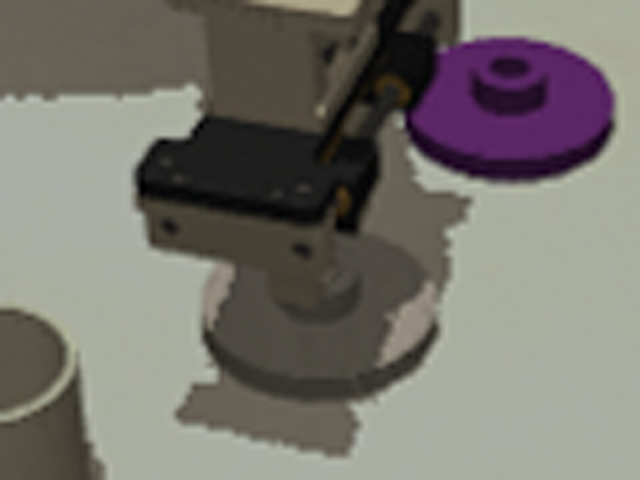

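The fingertips sit around the stem just above the collar, at crop (300,290). Closing now.

Emit:
{"op": "apply_moves", "data": {"steps": [[5,[0,0,0],0],[5,[0,0,0],0],[5,[0,0,0],0],[5,[0,0,0],0],[5,[0,0,0],0],[5,[0,0,0],0]], "newtons": 45}}

```text
t: 7.8
tool_pos: [0.4559, 0.2231, 0.0402]
orientation: [0.016, -0.169, 0.985, 0.012]
force: [-0.1, -0.4, -1.5]
grip_width: 0.148
```

```bash
python3 go.py .455 .222 .3
```

```text
pos [0.4559 0.2231 0.0402] delta tool mm [  -8.2    3.8 -259.6] |d| 259.8 tilt deg 2.31 yaw tool y 109.4 F [-0.1 -0.4 -1.5] w 0.14808568755331725 t 7.8
```

Emit:
{"op": "apply_moves", "data": {"steps": [[5,[0,0,-6],0],[5,[0,0,-10],0],[5,[0,0,-20],0],[5,[0,0,-25],0],[5,[0,0,-25],0],[5,[0,0,-25],0],[5,[0,0,-25],0],[5,[0,0,-25],0],[5,[0,0,-25],0],[5,[0,0,-25],0],[5,[0,0,-15],0],[5,[0,0,0],0],[5,[0,0,0],0]]}}

```text
t: 8.88
tool_pos: [0.4426, 0.2112, 0.275]
orientation: [0.009, -0.167, 0.986, 0.009]
force: [-0.7, 0.3, -4.0]
grip_width: 0.147
```

```bash
python3 go.py .571 -.216 .3;python3 - <<'E'
from h import *
c=cam('scene');cv2.imwrite('pics/g3.png',cv2.resize(c['frame'][100:280,220:460],(800,600),interpolation=cv2.INTER_CUBIC))
E
```

```text
pos [0.4426 0.2112 0.275 ] delta tool mm [  18.8 -445.2  -32. ] |d| 446.7 tilt deg 1.47 yaw tool y 109.2 F [-0.7  0.3 -4. ] w 0.1470165213811492 t 8.8833
```

View pics/g3.png

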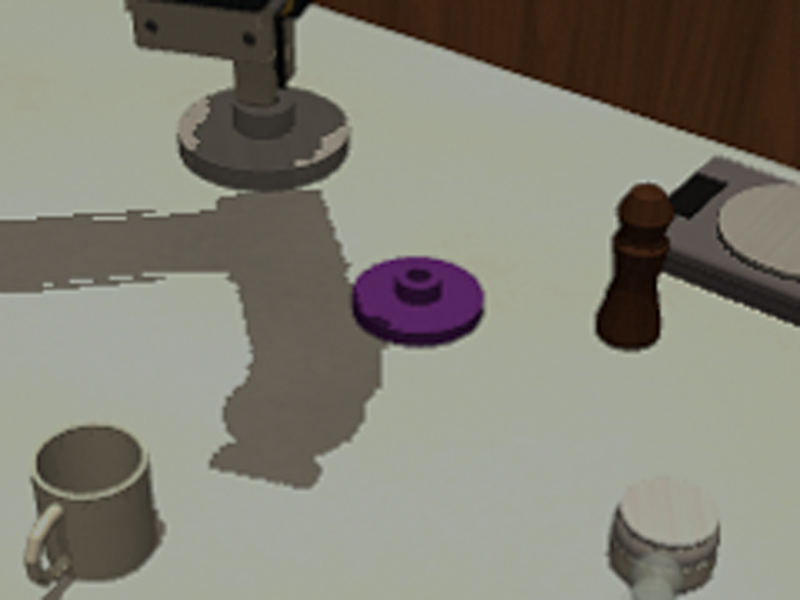

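Both lids are hanging from the stem, with the lid at crop (265,135), and the wrist reads about 3 N more. Next I'll carry them over to the tin.

Emit:
{"op": "apply_moves", "data": {"steps": [[5,[1,-15,-2],0],[5,[1.5,-30,-3],0],[5,[1.5,-30,-3],0],[5,[1.5,-30,-3],0],[5,[1.5,-30,-3],0],[5,[1.5,-30,-2],0],[5,[1.5,-30,0],0],[5,[1.5,-30,0],0],[5,[1.5,-30,0],0],[5,[1.5,-30,0],0],[5,[1.5,-30,0],0],[5,[1.5,-30,0],0],[5,[1.5,-20,0],0],[5,[0,0,0],0],[5,[0,0,0],0]]}}

```text
t: 10.18
tool_pos: [0.5364, -0.1576, 0.2551]
orientation: [-0.013, -0.168, 0.986, 0.01]
force: [0.4, 1.9, -4.0]
grip_width: 0.145
```

```bash
python3 go.py .571 -.216 .25
```

```text
pos [ 0.5364 -0.1576  0.2551] delta tool mm [-13.4 -66.7   3.2] |d| 68.1 tilt deg 1.86 yaw tool y 109.3 F [ 0.4  1.9 -4. ] w 0.14504480774707418 t 10.1833
```

Emit:
{"op": "apply_moves", "data": {"steps": [[5,[-4,-18,-3],0],[5,[-4,-18,-3],0],[5,[-4,-18,-3],0],[5,[-2,-8,-3],0],[5,[0,0,0],0],[5,[0,0,0],0]]}}

```text
t: 10.68
tool_pos: [0.5677, -0.2095, 0.2566]
orientation: [-0.02, -0.168, 0.985, 0.013]
force: [0.8, 0.4, -3.7]
grip_width: 0.148
```

```bash
python3 go.py .571 -.216 .25;python3 - <<'E'
from h import *
import pickle
c=cam('scene');pickle.dump(c,open('s2.pkl','wb'));cv2.imwrite('pics/p1.png',cv2.resize(c['frame'][200:380,90:330],(800,600),interpolation=cv2.INTER_CUBIC))
E
```

```text
pos [ 0.5677 -0.2095  0.2566] delta tool mm [-1.2 -7.5  6.3] |d| 9.9 tilt deg 2.67 yaw tool y 109.3 F [ 0.8  0.4 -3.7] w 0.14754623079095724 t 10.6833
```

View pics/p1.png

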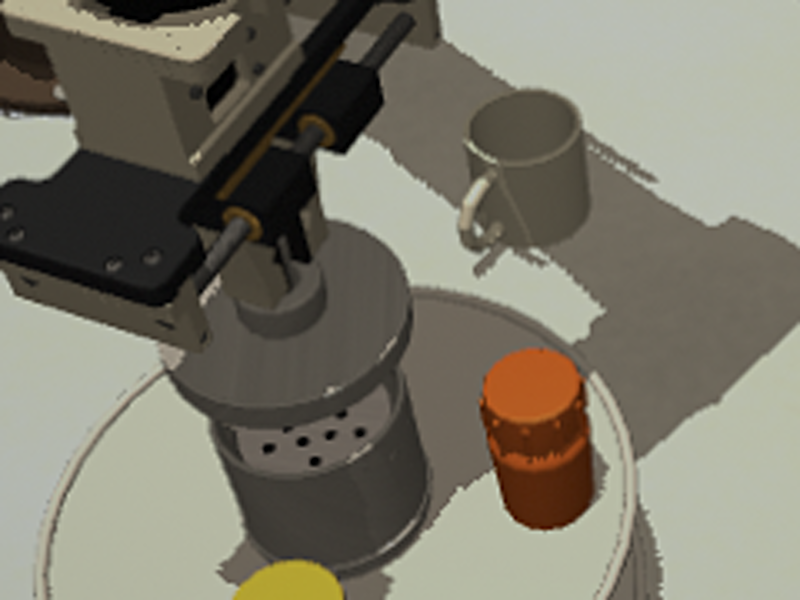

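The lid hangs over the tin at crop (290,320). It is tilted by about 4°, because wrist tilt built up during the travel. I'll see whether going up and down takes some of it out.

Emit:
{"op": "apply_moves", "data": {"steps": [[5,[0,-3,-15],0],[5,[0,-3,-25],0],[5,[0,-1,-25],0],[5,[0,0,-15],0],[5,[0,0,0],0]]}}

```text
t: 11.15
tool_pos: [0.5702, -0.2122, 0.3361]
orientation: [-0.023, -0.17, 0.985, 0.015]
force: [0.8, -0.7, -3.6]
grip_width: 0.147
```

```bash
python3 go.py .571 -.216 .25; python3 -c "
from h import *;print(bot.read_state()['orientation'].round(4))"
```

```text
pos [ 0.5702 -0.2122  0.3361] delta tool mm [-3.  -7.  85.9] |d| 86.2 tilt deg 3.09 yaw tool y 109.6 F [ 0.8 -0.7 -3.6] w 0.14707904259904875 t 11.15
[-0.0228 -0.1702  0.985   0.0145]
```

Emit:
{"op": "apply_moves", "data": {"steps": [[5,[0,0,10],0],[5,[0,0,20],0],[5,[0,0,20],0],[5,[0,0,20],0],[5,[0,0,0],0]]}}

```text
t: 11.57
tool_pos: [0.5637, -0.2062, 0.2582]
orientation: [-0.022, -0.171, 0.985, 0.016]
force: [-1.5, 0.5, -5.1]
grip_width: 0.145
```

```bash
python3 go.py .571 -.216 .25; python3 -c "
from h import *;print(bot.read_state()['orientation'].round(4))"
```

```text
pos [ 0.5637 -0.2062  0.2582] delta tool mm [ -3.9 -12.    7.6] |d| 14.7 tilt deg 3.15 yaw tool y 109.7 F [-1.5  0.5 -5.1] w 0.1445432899155169 t 11.5667
[-0.0223 -0.1713  0.9848  0.0161]
```

Emit:
{"op": "apply_moves", "data": {"steps": [[5,[0,20,0],0],[5,[0,20,0],0],[5,[0,20,0],0],[5,[0,0,0],0]]}}

```text
t: 11.9
tool_pos: [0.5385, -0.1472, 0.2541]
orientation: [-0.028, -0.17, 0.985, 0.017]
force: [-1.0, 0.1, -3.7]
grip_width: 0.144
```

```bash
python3 go.py .571 -.216 .25; python3 -c "
from h import *;print(bot.read_state()['orientation'].round(4))"
```

```text
pos [ 0.5385 -0.1472  0.2541] delta tool mm [ -7.7 -75.8   0.4] |d| 76.2 tilt deg 3.75 yaw tool y 109.6 F [-1.   0.1 -3.7] w 0.14369477086669924 t 11.9
[-0.0277 -0.1704  0.9848  0.0175]
```

Emit:
{"op": "apply_moves", "data": {"steps": [[5,[0,-35,0],0],[5,[0,-35,0],0],[5,[0,0,0],0],[5,[0,0,0],0]]}}

```text
t: 12.23
tool_pos: [0.5616, -0.2119, 0.2505]
orientation: [-0.028, -0.174, 0.984, 0.018]
force: [-1.0, -0.2, -3.2]
grip_width: 0.143
```

```bash
python3 go.py .571 -.216 .25; python3 -c "
from h import *;print(bot.read_state()['orientation'].round(4))"
```

```text
pos [ 0.5616 -0.2119  0.2505] delta tool mm [-7.5 -7.1 -0.1] |d| 10.3 tilt deg 3.78 yaw tool y 110.0 F [-1.  -0.2 -3.2] w 0.14326626219266228 t 12.2333
[-0.0278 -0.1741  0.9842  0.0177]
```

```bash
cat > lid.py <<'E'
from h import *
from scipy.spatial.transform import Rotation as R
def rq(q): return R.from_quat([q[1],q[2],q[3],q[0]])
# at grasp
r0=rq([.016,-.169,.985,.012]);p0=np.array([.4559,.2231,.0402]);o=np.array([.455,.222,0])
off=r0.inv().apply(o-p0);up=r0.inv().apply([0,0,1])
s=bot.read_state();r=rq(s['orientation']);P=s['tool_pos']+r.apply(off);u=r.apply(up)
print('pred origin',P.round(4),'up',u.round(3))
c=cam('scene');Q=cloud(c)
C=P+.015*u
d=np.linalg.norm(Q-C,axis=2);m=(d<.050)&(d>.022);q=Q[m]
q=q[abs((q-C)@u)<.008]
for _ in range(4):
    c0=q.mean(0);n=np.linalg.svd(q-c0)[2][2];n*=np.sign(n[2]);q=q[abs((q-c0)@n)<.003]
print('cap plane',len(q),n.round(3),'height vs pred top17',((q-(P+.017*u)).mean(0)@n).round(4))
a=np.linspace(0,2*np.pi,90);e1=np.cross(u,[1,0,0]);e1/=np.linalg.norm(e1);e2=np.cross(u,e1)
im=c['frame'].copy();im=cv2.resize(im[200:380,90:330],(800,600),interpolation=cv2.INTER_CUBIC);k=800/240
for z,rr in((.017,.053),(.002,.053)):
    for x,y in proj(c,P+z*u+rr*(np.cos(a)[:,None]*e1+np.sin(a)[:,None]*e2)): cv2.circle(im,(int((x+.5-90)*k),int((y+.5-200)*k)),1,(0,255,0),-1)
for x,y in proj(c,np.c_[.571+.043*np.cos(a),-.2165+.043*np.sin(a),.185+0*a]): cv2.circle(im,(int((x+.5-90)*k),int((y+.5-200)*k)),1,(0,0,255),-1)
import sys;cv2.imwrite(sys.argv[1],im)
E
python3 lid.py pics/l1.png
```

```text
pred origin [ 0.5571 -0.2132  0.2106] up [0.088 0.004 0.996]
cap plane 1651 [ 0.085 -0.005  0.996] height vs pred top17 0.0001
```

View pics/l1.png

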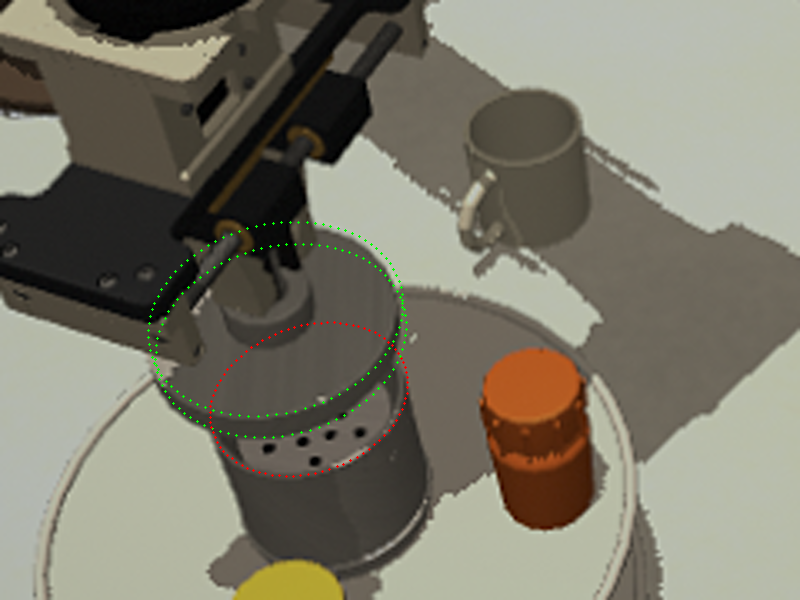

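Emit:
{"op": "apply_moves", "data": {"steps": [[5,[0,-5,-35],0],[5,[-8,0,0],0],[5,[-8,0,0],0],[5,[-8,0,0],0],[5,[-8,0,0],0],[5,[0,0,0],0]]}}

```text
t: 12.78
tool_pos: [0.5955, -0.204, 0.2831]
orientation: [-0.029, -0.175, 0.984, 0.018]
force: [0.1, 0.3, -3.2]
grip_width: 0.147
```

```bash
python3 go.py .571 -.216 .25; python3 -c "
from h import *;print(bot.read_state()['orientation'].round(4))"
```

```text
pos [ 0.5955 -0.204   0.2831] delta tool mm [25.4 -4.3 34.3] |d| 42.9 tilt deg 3.95 yaw tool y 110.1 F [ 0.1  0.3 -3.2] w 0.1469936269883135 t 12.7833
[-0.0294 -0.1746  0.984   0.0181]
```

Emit:
{"op": "apply_moves", "data": {"steps": [[5,[8,0,0],0],[5,[8,0,0],0],[5,[8,0,0],0],[5,[0,0,0],0]]}}

```text
t: 13.12
tool_pos: [0.5702, -0.2118, 0.2823]
orientation: [-0.031, -0.176, 0.984, 0.019]
force: [-0.5, 0.3, -4.1]
grip_width: 0.147
```

```bash
python3 go.py .571 -.216 .25; python3 -c "
from h import *;print(bot.read_state()['orientation'].round(4))"
```

```text
pos [ 0.5702 -0.2118  0.2823] delta tool mm [-1.1 -5.7 32.1] |d| 32.6 tilt deg 4.18 yaw tool y 110.2 F [-0.5  0.3 -4.1] w 0.14664280717657324 t 13.1167
[-0.0314 -0.1755  0.9838  0.0187]
```

```bash
python3 lid.py pics/l2.png; python3 go.py .576 -.2155 .225
```

```text
pred origin [ 0.5655 -0.2131  0.2424] up [0.095 0.004 0.995]
cap plane 1811 [0.092 0.004 0.996] height vs pred top17 -0.0
pos [ 0.5707 -0.2117  0.2824] delta tool mm [-6.8 -8.1 56.8] |d| 57.7 tilt deg 4.15 yaw tool y 110.2 F [ 0.5  0.4 -3.8] w 0.1448212164445516 t 13.1667
```

Emit:
{"op": "apply_moves", "data": {"steps": [[5,[-4,-4,25],0],[5,[-3,-4,22],0],[5,[0,0,0],0],[5,[0,0,0],0]]}}

```text
t: 13.5
tool_pos: [0.5766, -0.2171, 0.2368]
orientation: [-0.028, -0.175, 0.984, 0.018]
force: [0.1, 0.1, -3.0]
grip_width: 0.145
```

```bash
python3 lid.py pics/l3.png; python3 go.py .577 -.2150 .22
```

```text
pred origin [ 0.5722 -0.2184  0.1969] up [0.089 0.005 0.996]
cap plane 1648 [ 0.095 -0.009  0.995] height vs pred top17 0.0003
pos [ 0.5765 -0.2169  0.2367] delta tool mm [-1.9  0.8 16.6] |d| 16.8 tilt deg 3.86 yaw tool y 110.1 F [ 0.4 -0.1 -4. ] w 0.14530483955999737 t 13.55
```

View pics/l3.png

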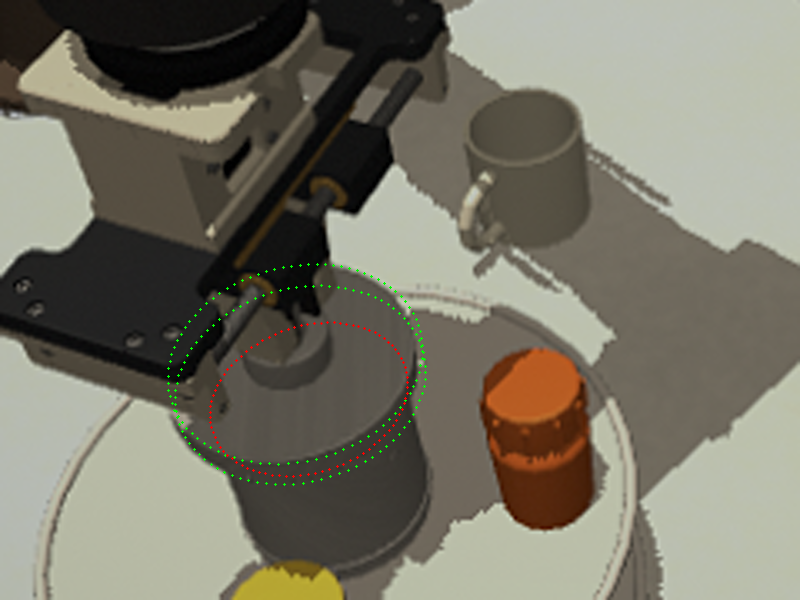

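Emit:
{"op": "apply_moves", "data": {"steps": [[5,[-0.5,1,8],0],[5,[0,0.5,5],0],[5,[0,0,0],0]]}}

```text
t: 13.8
tool_pos: [0.5766, -0.2151, 0.2257]
orientation: [-0.027, -0.175, 0.984, 0.017]
force: [-0.4, 0.1, -2.7]
grip_width: 0.146
```

```bash
python3 lid.py pics/l4.png; python3 go.py .576 -.2150 .22
```

```text
pred origin [ 0.5723 -0.2164  0.1858] up [0.086 0.005 0.996]
cap plane 1573 [ 0.089 -0.01   0.996] height vs pred top17 0.0002
pos [ 0.5767 -0.2152  0.2262] delta tool mm [0.3 0.1 6.2] |d| 6.2 tilt deg 3.61 yaw tool y 110.1 F [ 0.2  0.4 -3.4] w 0.1447348512109386 t 13.85
```

Emit:
{"op": "apply_moves", "data": {"steps": [[5,[0,0,4],0],[5,[0,0,3],0],[5,[0,0,0],0]]}}

```text
t: 14.1
tool_pos: [0.5769, -0.2149, 0.2199]
orientation: [-0.026, -0.175, 0.984, 0.016]
force: [-0.4, -0.9, -4.0]
grip_width: 0.148
```

```bash
python3 lid.py pics/l5.png; python3 go.py .576 -.2150 .22
```

```text
pred origin [ 0.5726 -0.2163  0.1799] up [0.083 0.006 0.997]
cap plane 1566 [ 0.091 -0.009  0.996] height vs pred top17 0.0003
pos [ 0.5769 -0.215   0.2201] delta tool mm [0.9 0.3 0.2] |d| 0.9 tilt deg 3.49 yaw tool y 110.1 F [-0.9  0.2 -2.8] w 0.14514910202487097 t 14.15
```

Emit:
{"op": "apply_moves", "data": {"steps": [[5,[0,0,2],0],[5,[0,0,0],0]]}}

```text
t: 14.32
tool_pos: [0.577, -0.2151, 0.2184]
orientation: [-0.025, -0.175, 0.984, 0.016]
force: [-0.1, 0.1, -3.9]
grip_width: 0.143
```

Emit:
{"op": "apply_moves", "data": {"steps": [[5,[0,0,2],0],[5,[0,0,0],0]]}}

```text
t: 14.48
tool_pos: [0.5766, -0.2155, 0.2178]
orientation: [-0.025, -0.175, 0.984, 0.016]
force: [0.7, 1.2, -1.1]
grip_width: 0.143
```

Emit:
{"op": "apply_moves", "data": {"steps": [[16,[0,0,0],0],[20,[0,0,0],0],[26,[0,0,0],0],[30,[0,0,0],0],[30,[0,0,0],0]]}}

```text
t: 14.9
tool_pos: [0.578, -0.2158, 0.2194]
orientation: [-0.023, -0.176, 0.984, 0.015]
force: [-0.4, 0.8, -0.8]
grip_width: 0.334
```

```bash
cat > seat.py <<'E'
from h import *
import sys
c=cam('scene');Q=cloud(c);C=np.array([.571,-.2165])
d=np.hypot(Q[...,0]-C[0],Q[...,1]-C[1]);m=(d<.049)&(d>.022)&(abs(Q[...,2]-.19)<.01);q=Q[m]
for _ in range(4):
    c0=q.mean(0);n=np.linalg.svd(q-c0)[2][2];n*=np.sign(n[2]);q=q[abs((q-c0)@n)<.003]
print('cap',len(q),n.round(3),'z at centre',c0[2]-(n[0]*(C[0]-c0[0])+n[1]*(C[1]-c0[1]))/n[2])
im=cv2.resize(c['frame'][200:380,90:330],(800,600),interpolation=cv2.INTER_CUBIC);k=800/240
a=np.linspace(0,2*np.pi,90)
for z,rr,col in((.192,.053,(0,255,0)),(.210,.019,(0,255,255))):
  for x,y in proj(c,np.c_[C[0]+rr*np.cos(a),C[1]+rr*np.sin(a),z+0*a]): cv2.circle(im,(int((x+.5-90)*k),int((y+.5-200)*k)),1,col,-1)
cv2.imwrite(sys.argv[1],im)
E
python3 seat.py pics/s1.png; python3 go.py .571 -.216 .25
```

```text
cap 1364 [-0.001 -0.007  1.   ] z at centre 0.19229748112813475
pos [ 0.578  -0.2158  0.2194] delta tool mm [  7.9   3.4 -30.2] |d| 31.4 tilt deg 3.19 yaw tool y 110.2 F [ 0.5 -0.5  0.4] w 0.33396001241951306 t 14.95
```

View pics/s1.png

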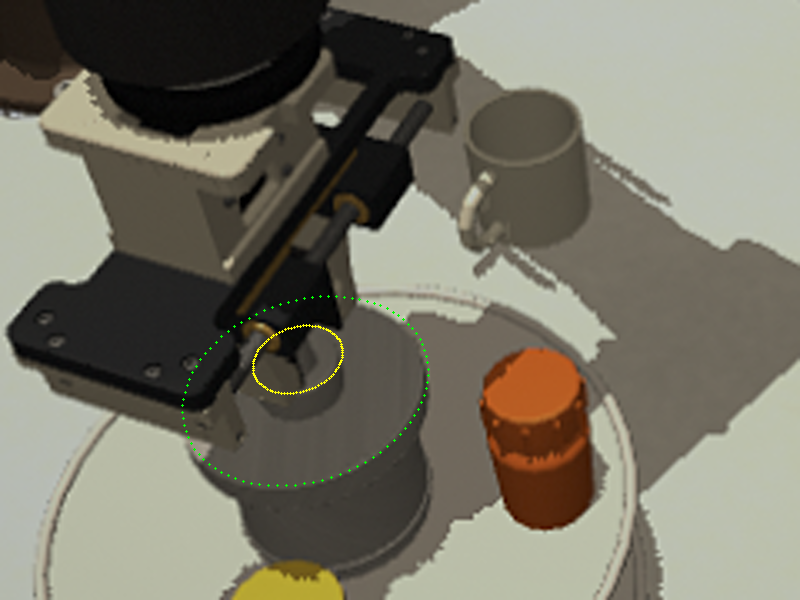

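The lids have seated level: cap measured at z 0.1923 against 0.192 expected, tilt about 0.4°, centred within a millimetre or so. Next, open wide, re-centre and take the collar.

Emit:
{"op": "apply_moves", "data": {"steps": [[66,[0,0,0],0],[66,[0,0,0],0],[66,[0,0,0],0],[66,[0,0,-30],0],[66,[2,2,10],0],[66,[2,0,5],0],[66,[2,0,5],0],[66,[2,0,5],0],[66,[0,0,0],0]]}}

```text
t: 15.7
tool_pos: [0.5698, -0.2172, 0.2245]
orientation: [-0.024, -0.176, 0.984, 0.015]
force: [0.9, 0.1, -0.4]
grip_width: 0.753
```

```bash
python3 go.py .571 -.2165 .195; python3 -c "
from h import *;print(bot.read_state()['orientation'].round(4))"
```

```text
pos [ 0.5698 -0.2172  0.2245] delta tool mm [-2.6 -0.9 29.4] |d| 29.5 tilt deg 3.19 yaw tool y 110.2 F [ 0.9  0.1 -0.4] w 0.7531878826057932 t 15.7
[-0.0237 -0.1757  0.9841  0.0146]
```

Emit:
{"op": "apply_moves", "data": {"steps": [[66,[-1,0,12],0],[66,[-1,0,10],0],[66,[-0.5,0,5],0],[66,[0,0,0],0]]}}

```text
t: 16.03
tool_pos: [0.5703, -0.2162, 0.1955]
orientation: [-0.024, -0.176, 0.984, 0.015]
force: [-0.1, -0.5, -0.7]
grip_width: 0.755
```

```bash
python3 go.py .571 -.2165 .196; python3 seat.py pics/s2.png
```

```text
pos [ 0.5703 -0.2162  0.1955] delta tool mm [-0.5 -0.6 -0.5] |d| 0.9 tilt deg 3.24 yaw tool y 110.2 F [-0.1 -0.5 -0.7] w 0.7554632197664283 t 16.0333
cap 1135 [ 0.003 -0.008  1.   ] z at centre 0.19235077826901503
```

View pics/s2.png

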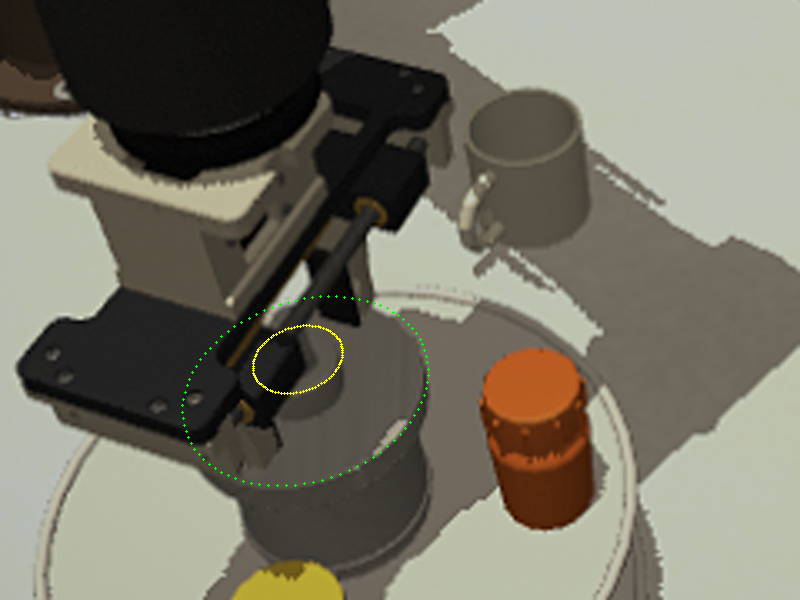

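The fingers straddle the collar at crop (298,370). Closing.

Emit:
{"op": "apply_moves", "data": {"steps": [[30,[0,0,0],0],[30,[0,0,0],0],[30,[0,0,0],0],[30,[0,0,0],0],[30,[0,0,0],0],[30,[0,0,0],0]], "newtons": 30}}

```text
t: 16.58
tool_pos: [0.5714, -0.2165, 0.1976]
orientation: [-0.023, -0.176, 0.984, 0.014]
force: [-0.1, -0.8, -1.7]
grip_width: 0.424
```

```bash
python3 go.py .571 -.2165 .285; python3 seat.py pics/s3.png
```

```text
pos [ 0.5714 -0.2165  0.1976] delta tool mm [  3.9   3.3 -87.2] |d| 87.4 tilt deg 3.1 yaw tool y 110.2 F [-0.1 -0.8 -1.7] w 0.42388018539334776 t 16.5833
cap 1131 [-0.003 -0.008  1.   ] z at centre 0.19237940375013216
```

Emit:
{"op": "apply_moves", "data": {"steps": [[30,[0.4,0.3,-8],0],[30,[0.4,0.3,-10],0],[30,[0,0,0],0]]}}

```text
t: 16.88
tool_pos: [0.5711, -0.2165, 0.2167]
orientation: [-0.024, -0.176, 0.984, 0.014]
force: [0.9, 0.5, -1.4]
grip_width: 0.43
```

```bash
python3 go.py .5714 -.2165 .285
```

```text
pos [ 0.5711 -0.2165  0.2167] delta tool mm [  2.6   2.4 -68.2] |d| 68.3 tilt deg 3.17 yaw tool y 110.2 F [ 0.9  0.5 -1.4] w 0.4299789781854737 t 16.8833
```

Emit:
{"op": "apply_moves", "data": {"steps": [[30,[0.4,0.4,-10],0],[30,[0.4,0.4,-12],0],[30,[0,0,0],0]]}}

```text
t: 17.13
tool_pos: [0.5713, -0.2165, 0.2416]
orientation: [-0.023, -0.176, 0.984, 0.014]
force: [1.2, 1.3, -0.7]
grip_width: 0.429
```

```bash
python3 go.py .5714 -.2165 .285; python3 - <<'E'
from h import *
c=cam('scene');cv2.imwrite('pics/u1.png',cv2.resize(c['frame'][200:380,90:330],(800,600),interpolation=cv2.INTER_CUBIC))
E
```

```text
pos [ 0.5713 -0.2165  0.2416] delta tool mm [  1.7   1.5 -43.4] |d| 43.4 tilt deg 3.13 yaw tool y 110.2 F [ 1.2  1.3 -0.7] w 0.42865526316233277 t 17.1333
```

View pics/u1.png

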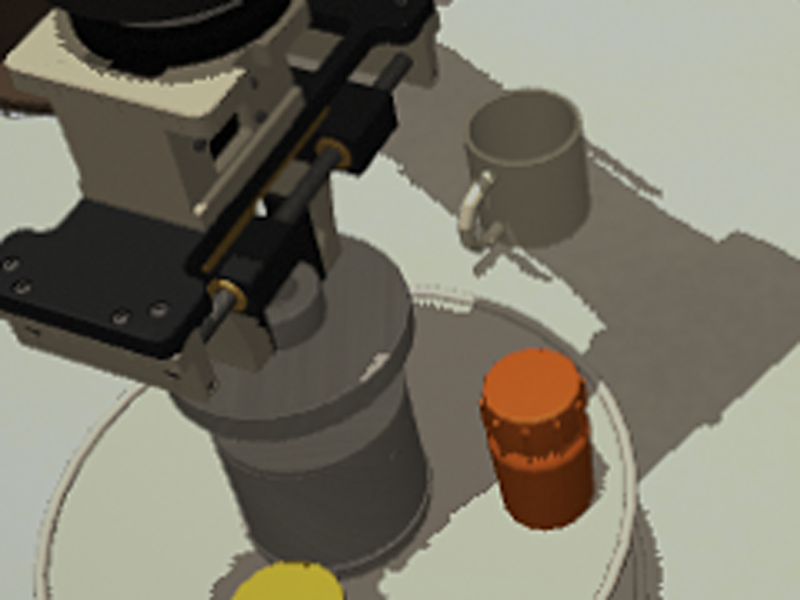

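The outer lid is rising at crop (300,370), with the inner lid's flange still on the tin at crop (320,440). Continuing up.

Emit:
{"op": "apply_moves", "data": {"steps": [[30,[0.4,0.4,-10],0],[30,[0.4,0.4,-12],0],[30,[0.4,0.4,-12],0],[30,[0.4,0.4,-8],0],[30,[0,0,0],0],[30,[0,0,0],0]]}}

```text
t: 17.68
tool_pos: [0.5699, -0.2158, 0.2845]
orientation: [-0.025, -0.175, 0.984, 0.015]
force: [0.2, 1.1, -1.8]
grip_width: 0.431
```

```bash
python3 go.py .5714 -.2165 .285; python3 - <<'E'
from h import *
c=cam('scene');cv2.imwrite('pics/u2.png',cv2.resize(c['frame'][200:380,90:330],(800,600),interpolation=cv2.INTER_CUBIC))
Q=cloud(c);d=np.hypot(Q[...,0]-.571,Q[...,1]+.2165);q=Q[(d<.05)&(d>.022)&(Q[...,2]>.265)&(Q[...,2]<.295)]
c0=np.median(q,axis=0);q=q[abs(q[:,2]-c0[2])<.008]
for _ in range(4):
    c0=q.mean(0);n=np.linalg.svd(q-c0)[2][2];n*=np.sign(n[2]);q=q[abs((q-c0)@n)<.003]
print(c0,n.round(3),len(q))
g=Q[(d<.046)&(Q[...,2]>.165)&(Q[...,2]<.245)];print(np.histogram(g[:,2],np.arange(.165,.25,.005)))
for n in('scene','top'):
    c=cam(n);cv2.imwrite(f'pics/f_{n}.png',c['frame'])
print(bot.read_state()['t'],bot.read_state()['orientation'],abs(bot.read_state()['qd']).max())
E
```

```text
pos [ 0.5699 -0.2158  0.2845] delta tool mm [-1.1 -1.2 -0.6] |d| 1.7 tilt deg 3.34 yaw tool y 110.2 F [ 0.2  1.1 -1.8] w 0.43077699595647717 t 17.6833
[ 0.5932837  -0.21556321  0.27915065] [-0.003  0.009  1.   ] 1440
(array([ 121,  135,  120,  142, 1412,  377,   22,   26,   18,   22,   11,
          0,    0,    0,    0,    0]), array([0.165, 0.17 , 0.175, 0.18 , 0.185, 0.19 , 0.195, 0.2  , 0.205,
       0.21 , 0.215, 0.22 , 0.225, 0.23 , 0.235, 0.24 , 0.245]))
17.8333 [-0.02550196 -0.17545757  0.98403954  0.01518124] 0.004857179865937913
```

View pics/u2.png

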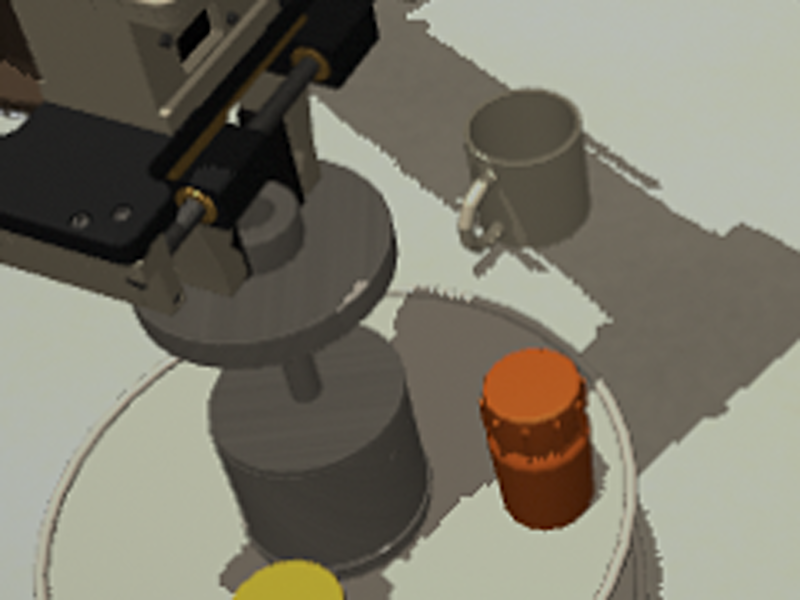

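View pics/f_scene.png

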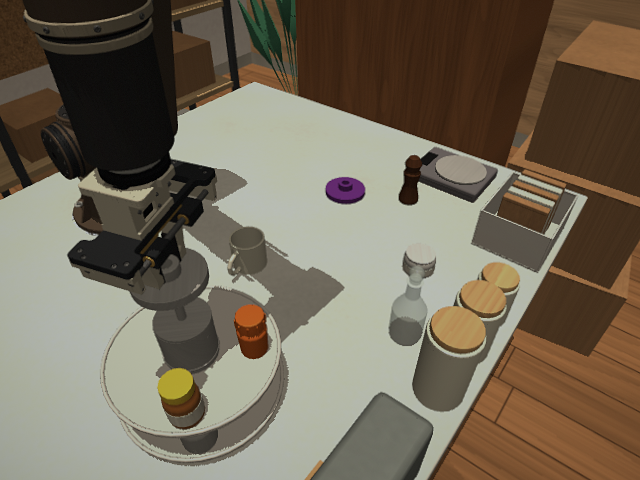

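The outer lid is held level at crop (270,265): cap z 0.279, tilt about 0.5°, skirt about 29 mm above the stem top. The inner lid sits on the tin with its stem at crop (303,375). The bystanders in view look unmoved. Handing in.

```bash
python3 -c "
from h import *;print(bot.close_job())"
```

```text
the job is handed in; nothing more can be done
None
```

I shut the shaker plate, set the nested lids on the tin by the stem and let go. I then lifted only the outer lid by its collar and was still holding it up when I handed the job in, at about 18 s of the 67 s.

**Last checks**
- **Shaker plate:** I pressed it with up to about 24 N at the last reading. After I lifted off, it stayed level at z 0.169.
- **Nested pair:** once released on the tin, the outer lid's flat top measured 0.192 m, which is the height expected for a seated pair.
- **Inner lid:** it stayed on the tin when the outer lid came up, and the surface there measured 0.185–0.19 m, where its flange should be (0.189 m).
- **Outer lid:** it is within about 0.5° of level and still, with its skirt about 29 mm above the top of the stem.
- **Bystanders:** those I can see in the last scene picture look unmoved by eye. I did not measure them, and the lower-tier items are mostly hidden. I took a last top-camera picture but did not look at it.

**What went off plan:** the wrist's tilt drifted during the carry, so the pair hung about 5° off level and my back-and-forth moves did not correct it. The pair settled level when released. The gripper itself is still about 3° off vertical, but the lid was gripped level.

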